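# Draw a label length on the desk dispenser

### The job

Slide the loose measuring bed up against the front of the label dispenser so that it butts flush, square and with its sides in line, while the feed slide is still in. Then pull the sprung feed slide out by its upright tab until its front edge is level with the index on the bed, and keep it there: the program finishes while the gripper is still holding the slide still at the index. Leave the other things on the desk where they are.

Things in the scene. Friction and masses are not known exactly. Their poses are not given: they have to be found in the camera images.
- dispenser: Grey label dispenser screwed to the desk, 130 x 64 mm, 44 mm high; two rails on top (to 56 mm high) guide the feed slide; a white paper roll sits between two cheeks at its rear (to 106 mm high). Origin: centre of its underside. Its own -x points out of the front face, which lies at x = -65 mm; the slide pulls out along -x. z is up.
- feed_slide: Sprung slide in the dispenser: flat metal tongue 26 mm wide (47 to 55 mm above the desk) with an upright black tab. Axes as the dispenser's; origin: middle of its front edge, underside. At rest the front edge is level with the dispenser's front face; travel 120 mm. The spring pulls it in with 3 N at rest, plus 0.6 N per 10 mm (9 N at 95 mm): it flies back when let go.
- slide_edge (a point): Middle of the front edge of the slide's tongue, on its top face, 55 mm above the desk. Axes as the dispenser's.
- tab_grip (a point): Where to pinch the slide's upright tab: its centre, 79 mm above the desk and 14 mm behind the slide's front edge. The tab is 10 mm thick along the pull (x), 26 mm wide (y), and stands from 55 to 93 mm above the desk, clear above the rails.
- bed: Loose plain aluminium measuring bed, a block 150 mm long (x), 56 wide (y), 44 high, about 0.45 kg, on the desk before the dispenser with a gap, askew. Origin: centre of its underside. Its +x end (75 mm from the origin) is to butt against the dispenser's front face; when flush its origin is 140 mm from the dispenser's along -x. Black ticks on top. The tongue passes 3 mm above it.
- index_mark (a point): Top of the index: an upright black fin (3 mm thick along the bed, 8 mm wide, top 56 mm above the desk) on a low 14 mm carrier, 24 mm to the +y side of the bed's midline, clamped fast to the bed 45 to 95 mm from its +x end (differs per start). Axes as the bed's. The slide's front edge is drawn level with it; the tongue passes beside it, 7 mm clear.
- eraser: Bystander: eraser in a blue sleeve lying beside the dispenser (not the one at the back), 22 x 52 x 13 mm; origin centre of underside. Leave alone.
- usb_stick: Bystander: dark memory stick lying beside the dispenser (not the one at the back), 17 x 48 x 8 mm; origin centre of underside. Leave alone.
- glue_stick: Bystander: glue stick standing beside the bed (not the one at the back), 25 mm diameter, 90 mm high; origin centre of underside. Leave alone.
- mouse: Bystander: black cordless mouse, 100 x 58 x 34 mm; origin centre of underside. Leave alone.
There are look-alikes about, which are no part of the job. Several things look just like the dispenser: the one meant starts farthest to the robot's left. Several things have the shape of the bed; the one meant has the colours described above.

How it is judged:
On the way:
1. the bed butts flush and in line against the dispenser's front while the slide is still in (x of bed in the frame of dispenser above -0.143 m and y of bed in the frame of dispenser between -0.006 and 0.006 m and angle between the x axis of bed and the x axis of dispenser, either way round below 0.05 rad and angle between bed's own z axis and vertical below 0.05 rad and x of slide_edge in the frame of dispenser above -0.073 m), for 0.2 s.
At the end, for the whole second after the job is handed in: The bed is flush with the dispenser (gap under 3 mm, sides in line within 6 mm, askew under 0.05 rad, level); the slide's front edge is within 5 mm of the index; the slide is at rest, held by the fingers (over 1.5 N) and not jammed on the bed (under 1 N) (x of bed in the frame of dispenser above -0.143 m and y of bed in the frame of dispenser between -0.006 and 0.006 m and angle between the x axis of bed and the x axis of dispenser, either way round below 0.05 rad and angle between bed's own z axis and vertical below 0.05 rad and x of slide_edge in the frame of index_mark between -0.005 and 0.005 m and contact force between the fingers and feed_slide above 1.5 N and contact force between bed and feed_slide below 1 N and linear speed of each of feed_slide, bed below 0.01 m/s); the arm keeps its last pose, push and grip.
It fails at once if a bystander (eraser, memory stick, glue stick, mouse) is moved by more than 30 mm or the glue stick is knocked over (distance of any of eraser, usb_stick, glue_stick, mouse from where it was at the start of the episode above 0.03 m or angle between glue_stick's own z axis and vertical above 0.5 rad).
It also fails if it takes over 54 s, if anything falls off the work surface, if the arm or the gripper's body presses on something with over 40 N, if the wrist force passes 120 N, or if a joint passes its speed limit or range.

### The arm

A 6-joint arm with a two-finger parallel gripper is mounted at the origin on a cart in front of the work surface, level with it; the furniture and walls round the work are solid. World frame = base frame: x ahead of the robot, y to its left, z up, the work surface at z = 0. Lengths are in m, angles in rad, forces in N, time in s.
With the tool pointing down it reaches from about 0.325 to 0.85 m from the base axis. Payload 4.4 kg.
Tool frame: the origin (TCP) lies at the very end of the fingers, on their centre line; the grasp point (between the pads) lies 19 mm behind it; z points along the fingers, y is the line along which they close (so a half turn about z gives the same grasp; the last joint's range is limited). The gripper opens to 94 mm and grips with 3 to 60 N. Pads are 16 mm wide; open, the fingers measure 119 mm over their backs; the gripper's body (75 mm by 177 mm) begins 78 mm behind the grasp point.
Start: joints at [1.079, 0.207, 1.542, -0, 1.393, -0.15], TCP at [0.192, 0.542, 0.205] pointing down, gripper open.
Joint ranges: [-2.73, 2.73], [-0.86, 2.22], [0.23, 2.46], [-1.11, 4.25], [0.08, 2.63], [-2.82, 2.82]. Speed limits (rad/s): [2.79, 2.79, 3.14, 3.14, 3.14, 3.14].

### API

Orientations are given as [roll, pitch, yaw] about the fixed x, y, z axes, in that order (R = Rz(yaw) Ry(pitch) Rx(roll)).
In Python, from bench import manip, effector, planner, sensors, viewer, hand_in gives the robot as it stands. Calls block until the motion is done:
- manip.move_to(position, orientation): joint-space move of the TCP to a pose.
- manip.move_straight(position, rotation=None, v=0.15, f_stop=None): straight line of the TCP; rotation=None keeps the orientation; v is the mean speed in m/s. With f_stop (N) it stops when the force on the tool has changed by that much, and returns True; else False.
- manip.move_joints(angles): joint-space move.
- effector.move_gripper(opening, grip_force=None): finger opening in m; grip_force is the grip in N (None keeps the last); returns when the fingers have stopped.
- manip.hold(seconds).
- planner.ik(position, orientation): joint angles nearest the present ones, or None.
- sensors.observe(): the state.
- viewer.grab_frame(name): name is "scene" or "top"; returns the picture (400x640x3 uint8, blue, green, red); there is no depth.
- viewer.get_calibration(name): a dict with "fov_y" (degrees; the focal length in pixels is half the picture's height over the tangent of half this angle, whatever the lens; pixels are square), "cx", "cy" (the principal point, pixels), "rvec" (rotation vector, rad) and "tvec" (3), from world to camera coordinates, as OpenCV has them. Camera axes: x right, y down, z forward; pixel columns grow to the right and rows downward; lengths in m; the calibration is good to about 2 mm. A picture is of the moment at which its call begins. get_calibration takes no time and is no camera call.
A pose or a line that the arm cannot do raises manip.IKError and nothing moves.
- hand_in(): hands the job in; it is judged then, once.
The state is a dict: "clock": time; "joint_positions": joint angles; "dq": joint speeds; "effort": joint torques, N m; "ee_pos": TCP position; "tcp_rot": TCP orientation; "ft_force": force on the tool from outside, world axes, zero at the start; "ft_torque": the same for the moment, N m; "width": finger opening in m; "grip_force": force on a finger pad.
Only numpy, scipy, OpenCV 4.12 (cv2) and the standard library are available. Lean on these libraries where they do the work, as an engineer would, in place of code of your own. Each camera call takes 0.05 s, during which the arm holds its last target. There are 200 camera calls.

## Working session

There is one attempt and no reset: what is moved stays moved. The work goes in short steps, each a Python script; the robot and the scene stay as the last script left them, time stands still between calls to the robot, and variables do not carry over. Pictures are saved under pics/ and viewed, at most 10 in all, crops included, and the job is handed in when it is done.

```bash
mkdir -p pics
cat > h.py <<'E'
import numpy as np, cv2
from bench import manip, effector, planner, sensors, viewer, hand_in
def cal(n):
    c=viewer.get_calibration(n); f=200/np.tan(np.radians(c["fov_y"])/2)
    K=np.array([[f,0,c["cx"]],[0,f,c["cy"]],[0,0,1]])
    return c,K,cv2.Rodrigues(np.array(c["rvec"],float))[0],np.array(c["tvec"],float).ravel()
def back(n,uv,z):
    c,K,R,t=cal(n); o=-R.T@t; d=R.T@np.linalg.inv(K)@np.array([uv[0],uv[1],1.])
    return o+d*(z-o[2])/d[2]
def proj(n,P):
    c,K,R,t=cal(n); p=K@(R@np.array(P,float)+t); return p[:2]/p[2]
E
python3 - <<'E'
from h import *
for n in("scene","top"):
    c=viewer.get_calibration(n);print(c)
    cv2.imwrite(f"pics/{n}0.png",viewer.grab_frame(n))
E
```

```text
{'fov_y': 43.83188992068363, 'cx': 324.7835366865222, 'cy': 199.37190965382428, 'rvec': array([ 1.95101019, -0.4585727 ,  0.29857491]), 'tvec': array([-0.47148806,  0.21194804,  0.9134849 ])}
{'fov_y': 53.580319730631935, 'cx': 318.969665226025, 'cy': 197.08036301954743, 'rvec': array([ 2.13765459, -2.17752502,  0.13374215]), 'tvec': array([0.06494143, 0.56207027, 0.88196712])}
```

View pics/top0.png

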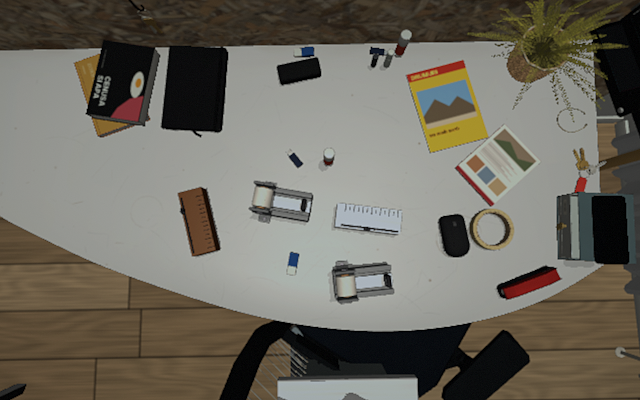

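View pics/scene0.png

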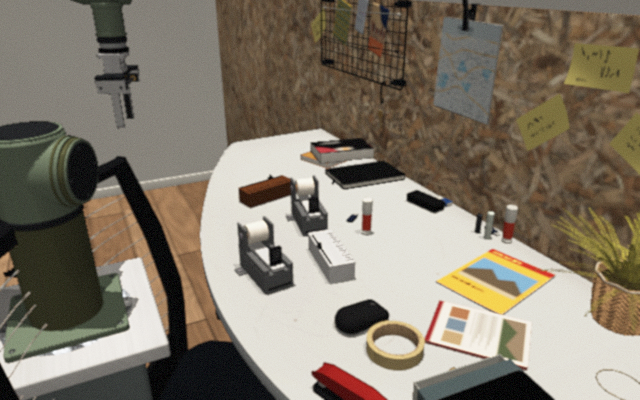

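Candidates for the dispenser are (280,202) and (362,281). The first is farther left, so that's the one meant. For the bed they are the brown block at (199,221) and the aluminium one with ticks at (368,218), and the second fits. I'll confirm both in an enlarged crop.

Run:
```python
from h import *
a=np.mean([viewer.grab_frame("top").astype(float) for _ in range(4)],0).astype(np.uint8)
c=a[160:260,245:410]; c=cv2.resize(c,None,fx=4.8,fy=4.8,interpolation=cv2.INTER_CUBIC)
c=cv2.convertScaleAbs(c,alpha=1.2)
cv2.imwrite("pics/c1.png",c)
for P in([.5,.2,0],[.5,0,0],[.7,.2,0]):print(proj("top",P))
```

```text
[258.40712314 226.32550306]
[342.36428419 224.77289117]
[258.44244079 144.38004038]
```

View pics/c1.png

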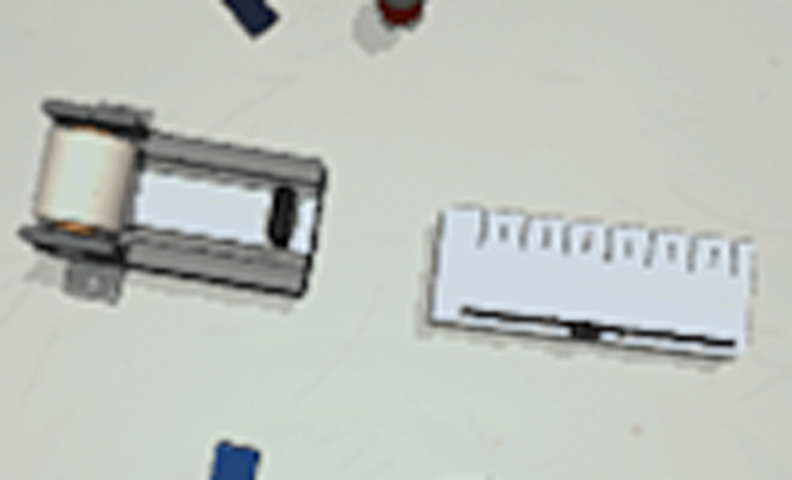

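The crop confirms both: a grey dispenser with slide and tab at crop (284,217), and the plain aluminium bed with black ticks and the fin/carrier at crop (585,330). Bed top corners are at about (443,207), (752,241), (738,355) and (433,322). The dispenser front rail corners are at (326,160) and (300,297). Next I'll compute the poses and check them with an overlay.

```bash
cat >> h.py <<'E'
def wire(img,n,pose,box,col,s,o):
    x,y,a=pose; x0,x1,y0,y1,z0,z1=box
    f=lambda X,Y,Z:proj(n,[x+np.cos(a)*X-np.sin(a)*Y,y+np.sin(a)*X+np.cos(a)*Y,Z])
    for Z in(z0,z1):
        p=np.array([f(x0,y0,Z),f(x1,y0,Z),f(x1,y1,Z),f(x0,y1,Z)])
        p=((p+.5-o)*s-.5)
        cv2.polylines(img,[np.round(p*16).astype(np.int32)],True,col,1,cv2.LINE_AA,4)
def crop(n,x0,y0,x1,y1,s,k=4):
    a=np.mean([viewer.grab_frame(n).astype(float) for _ in range(k)],0).astype(np.uint8)
    return cv2.resize(a[y0:y1,x0:x1],None,fx=s,fy=s,interpolation=cv2.INTER_CUBIC)
def loc(pose,X,Y):
    x,y,a=pose; return np.array([x+np.cos(a)*X-np.sin(a)*Y,y+np.sin(a)*X+np.cos(a)*Y])
def inv(pose,P):
    x,y,a=pose; d=np.array(P[:2])-[x,y]; return np.array([np.cos(a)*d[0]+np.sin(a)*d[1],-np.sin(a)*d[0]+np.cos(a)*d[1]])
E
cat > p.py <<'E'
from h import *
from scipy.optimize import least_squares
def fit(model,px,z,x0,o=(245,160),s=4.8):
    W=np.array([back("top",((u+.5)/s-.5+o[0],(v+.5)/s-.5+o[1]),zz)[:2] for (u,v),zz in zip(px,z)])
    r=least_squares(lambda p:(np.array([loc(p,*m) for m in model])-W).ravel(),x0)
    return r.x,np.round(np.abs(r.fun)*1e3,1)
if __name__=="__main__":
    c,K,R,t=cal("top"); print("cam",-R.T@t)
    bed,e=fit([(.075,.028),(.075,-.028),(-.075,-.028),(-.075,.028)],[(433,322),(443,207),(752,241),(738,355)],[.044]*4,[.5,-.1,1.5]); print("bed",bed,e)
    d,e=fit([(-.065,.032),(-.065,-.032),(-.065,.013),(-.065,-.013)],[(300,297),(326,160),(308,253),(322,195)],[.056,.056,.055,.055],[.5,.1,1.5]); print("disp",d,e)
    print("bed in disp",inv(d,bed))
    def b(u,v,z): return back("top",((u+.5)/4.8-.5+245,(v+.5)/4.8-.5+160),z)
    print("tab in disp",inv(d,b(284,217,.093)),"fin in bed",inv(bed,b(585,330,.056)))
    print("glue",back("top",(330,157),.09),inv(d,back("top",(330,153),.09)))
    g=crop("top",245,160,410,260,4.8)
    for n,p,bx,col in(("b",bed,(-.075,.075,-.028,.028,0,.044),(0,0,255)),("d",d,(-.065,.065,-.032,.032,.044,.056),(0,200,0))):
        wire(g,"top",p,bx,col,4.8,np.array([245,160]))
    cv2.imwrite("pics/o1.png",g)
E
python3 p.py
```

```text
cam [0.45014308 0.05576955 0.94459903]
bed [ 0.51166256 -0.05566529  1.44205512] [0.1 2.5 0.8 1.3 0.5 1.  1.2 2.8]
disp [0.55264812 0.13871156 1.36109721] [1.9 0.4 0.2 0.5 0.1 0.3 2.  1.3]
bed in disp [-0.19865054 -0.00037486]
tab in disp [-0.05251054  0.00204513] fin in bed [0.00213511 0.0240947 ]
glue [0.64477752 0.02869931 0.09      ] [-0.08674358 -0.12185276]
```

View pics/o1.png

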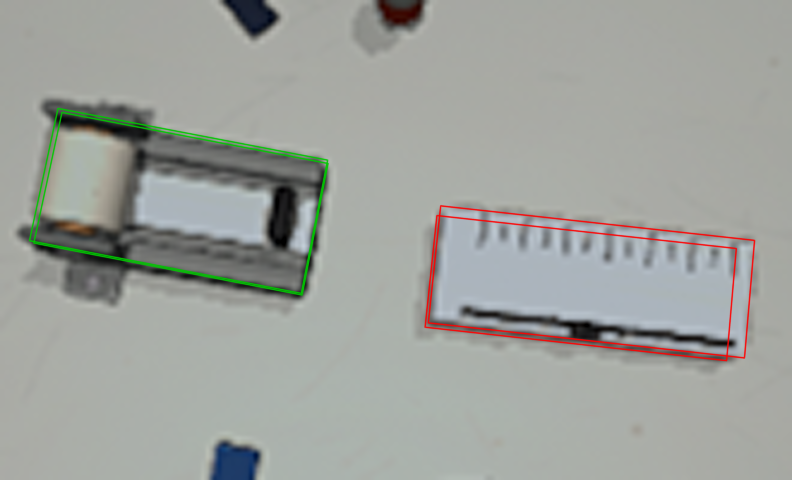

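Overlay fits to within about 2 mm. The bed is gripped across its width behind the index and slid home until it contacts.

```bash
cat >> h.py <<'E'
D=np.array([0.55264812,0.13871156,1.36109721]); B=np.array([0.51166256,-0.05566529,1.44205512]); FIN=.0021
def best(p,yaw):
    c=[]
    for k in(-1,0,1):
        r=[np.pi,0,yaw+k*np.pi]; q=planner.ik(p,r)
        if q is not None: c.append((abs(q[5]),r))
    return min(c)[1]
E
python3 - <<'E'
from h import *
g=-.03
p=loc(B,g,0); r=best([*p,.14],B[2]); k=r[2]-B[2]
manip.move_to([*p,.14],r); effector.move_gripper(.085)
print(manip.move_straight([*p,.012],f_stop=15))
effector.move_gripper(.03,30)
s=sensors.observe(); print(s["clock"],s["width"],s["grip_force"],s["ee_pos"],s["tcp_rot"])
R=[np.pi,0,D[2]+k]
q=loc(D,-.14-.02+g,0); manip.move_straight([*q,.012],R,v=.05)
q=loc(D,-.14+.012+g,0); print(manip.move_straight([*q,.012],v=.02,f_stop=8))
s=sensors.observe(); e=s["ee_pos"]; print(s["clock"],e,inv(D,e)-[g,0],s["ft_force"],s["ft_torque"])
im=crop("top",245,130,410,250,4.8); cv2.imwrite("pics/b1.png",im)
E
```

```text
False
4.9417 0.05574133248209992 29.981094002723694 [ 0.50766089 -0.08546656  0.01237478] [-3.14118844e+00  1.64432449e-04  1.44224045e+00]
True
6.9417 [ 0.51801992 -0.02702264  0.01239232] [-0.13931196 -0.00063054] [ 0.7154561  -2.82751034  2.42684773] [0.0472808  0.03401166 0.03439823]
```

View pics/b1.png

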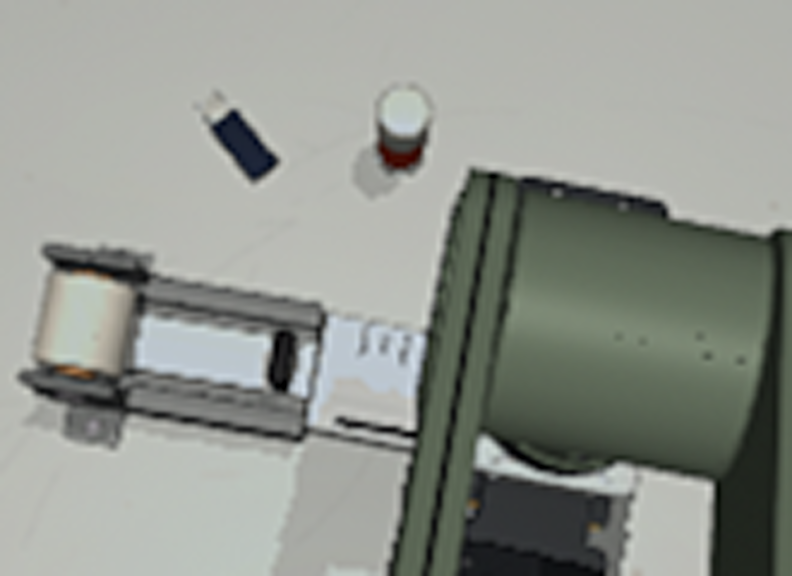

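The bed contacts the dispenser face right where vision predicted, with the slide still in. I'll press once more to seat it, release, and look.

Run:
```python
from h import *
q=loc(D,-.14+.010-.03,-.0006)
print(manip.move_straight([*q,.012],v=.02,f_stop=15))
s=sensors.observe(); print(inv(D,s["ee_pos"])+[.03,0],s["ft_force"])
effector.move_gripper(.085)
e=sensors.observe()["ee_pos"]
manip.move_straight([e[0],e[1],.15],v=.2)
# clear to the robot side
r=best([.40,-.1,.3],D[2]); manip.move_to([.33,-.25,.25],r)
print(sensors.observe()["clock"])
im=crop("top",245,150,410,250,4.8); cv2.imwrite("pics/b2.png",im)
```

```text
True
[-0.13900383 -0.00156279] [-0.90793242 -2.87909743  1.86117773]
10.1583
```

View pics/b2.png

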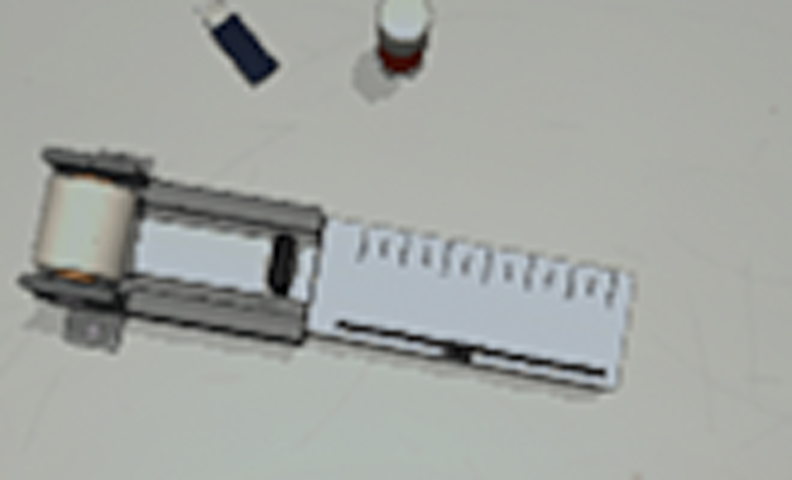

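Run:
```python
from p import *
o=(245,150)
bed,e=fit([(.075,.028),(.075,-.028),(-.075,-.028),(-.075,.028)],[(308,332),(327,217),(633,271),(612,386)],[.044]*4,[.5,0,1.4],o); print(bed,e,inv(D,bed),bed[2]-D[2])
b=lambda u,v,z: back("top",((u+.5)/4.8-.5+o[0],(v+.5)/4.8-.5+o[1]),z)
print("fin in D",inv(D,b(460,354,.056)),"tab",inv(D,b(283,265,.093)),"tongue edge",inv(D,b(315,272,.055)))
im=viewer.grab_frame("top")[215:235,330:352]; cv2.imwrite("pics/fin.png",np.hstack([cv2.resize(im,None,fx=18,fy=18,interpolation=cv2.INTER_NEAREST),cv2.resize(viewer.grab_frame("scene")[225:285,280:360][:, :],(480,360),interpolation=cv2.INTER_CUBIC)[:360]])[:360])
```

```text
[0.52593526 0.00162929 1.37599969] [0.3 2.  0.4 1.  0.  1.  0.6 2. ] [-0.13963999 -0.00240814] 0.014902481312044191
fin in D [-0.13919155  0.02389596] tab [-0.05206846  0.00213069] tongue edge [-0.06523537 -0.00109149]
```

View pics/fin.png

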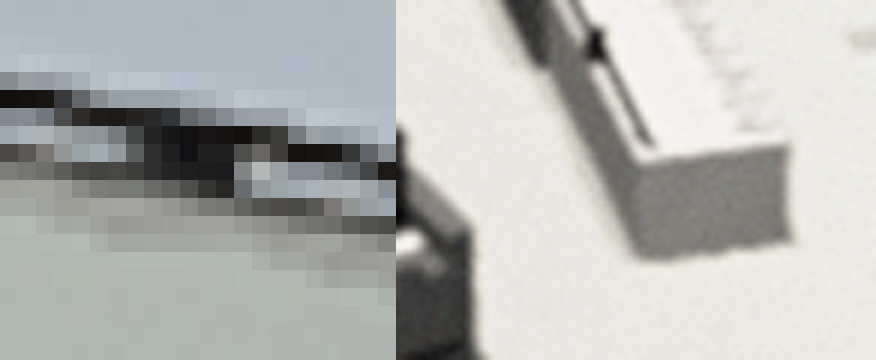

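The bed is flush: x = -139.6 mm, y about -2 mm, skew about 0.015 rad. The fin is centred at top-image pixel (340.5,223), and the scene crop shows it as a small dark upright. That puts the index at about x = -139 mm in the dispenser frame. Next I pinch the tab and pull.

Run:
```python
from h import *
p=loc(D,-.0512,0.001); r=best([*p,.18],D[2]+np.pi/2); print(r)
manip.move_to([*p,.18],r); effector.move_gripper(.05)
print(manip.move_straight([*p,.062],v=.1,f_stop=10))
effector.move_gripper(.0,40)
s=sensors.observe(); print(s["clock"],s["width"],s["grip_force"],inv(D,s["ee_pos"]),s["ft_force"])
q=loc(D,-.1252,0.001); manip.move_straight([*q,.062],v=.04); manip.hold(.3)
s=sensors.observe(); print(s["clock"],s["width"],s["grip_force"],inv(D,s["ee_pos"]),s["ee_pos"],s["ft_force"])
t=cv2.resize(viewer.grab_frame("top")[180:240,290:380],None,fx=6,fy=6,interpolation=cv2.INTER_CUBIC)
u,v=map(int,proj("scene",[*loc(D,-.139,.02),.055])); print(u,v)
a=cv2.resize(viewer.grab_frame("scene")[v-38:v+22,u-40:u+40],(480,360),interpolation=cv2.INTER_CUBIC)
cv2.imwrite("pics/pt.png",t);cv2.imwrite("pics/ps.png",a)
cv2.imwrite("pics/pp.png",cv2.resize(np.hstack([t,a]),(0,0),fx=.78,fy=.78))
```

```text
[3.141592653589793, 0, np.float64(2.9318935367948966)]
False
14.7083 0.009678003980705327 39.967671632766724 [-0.05051267  0.00094535] [ 0.42972512  2.78483553 -0.13746031]
17.0083 0.010234912986725036 39.97483849525452 [-0.12447449 -0.00080817] [0.52752728 0.01679563 0.06211611] [ 6.81806459  6.35115599 -4.97588015]
314 229
```

View pics/pp.png

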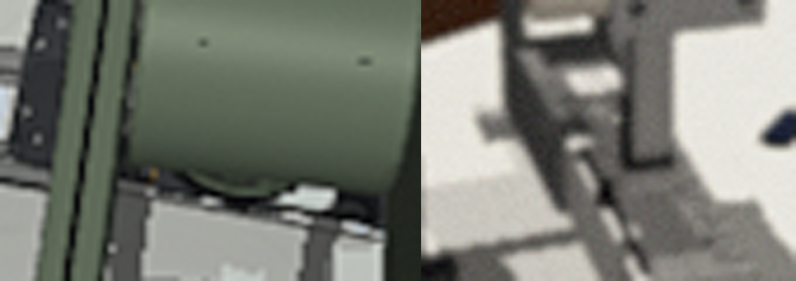

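The 7.6 N along the pull matches the spring. The 5 N sideways load means the true slide axis is turned about 0.02 rad from my estimate, which also agrees better with the bed's yaw. I'll ease that load and check the edge against the fin.

Run:
```python
from h import *
q=loc(D,-.1252,-.0015); manip.move_straight([*q,.062],v=.02); manip.hold(.3)
s=sensors.observe(); f=s["ft_force"]; e=s["ee_pos"]
print(s["clock"],s["grip_force"],inv(D,e),inv([0,0,D[2]],f),f[2])
D2=D.copy(); D2[2]=1.381; D2[:2]+=loc(D,-.065,0)-loc(D2,-.065,0)
x=inv(D2,e); print("tool in D2",x,"edge",x[0]-.014)
u,v=map(int,proj("scene",[*loc(D2,-.1385,.02),.055]))
a=np.mean([viewer.grab_frame("scene").astype(float) for _ in range(8)],0).astype(np.uint8)
o=np.array([u-22,v-20]); im=cv2.resize(a[o[1]:o[1]+42,o[0]:o[0]+44],None,fx=9,fy=13*9/13,interpolation=cv2.INTER_CUBIC)
im=cv2.convertScaleAbs(im,alpha=1.5); im2=im.copy()
for (X,Y,Z),c in {(-.1385,.024,.056):(0,0,255),(x[0]-.014,.013,.055):(0,255,0),(x[0]-.014,-.013,.055):(0,255,0),(x[0]-.014,.013,.047):(255,0,0)}.items():
    P=(proj("scene",[*loc(D2,X,Y),Z])+.5-o)*9; cv2.circle(im2,tuple(int(i) for i in P),3,c,1)
cv2.imwrite("pics/f.png",np.hstack([im,im2]))
```

```text
17.6833 39.98257577419281 [-0.12433185 -0.00082424] [ 7.52181411 -0.03169699] 0.6445548330062162
tool in D2 [-0.1243365   0.00035671] edge -0.13833650127293215
```

View pics/f.png

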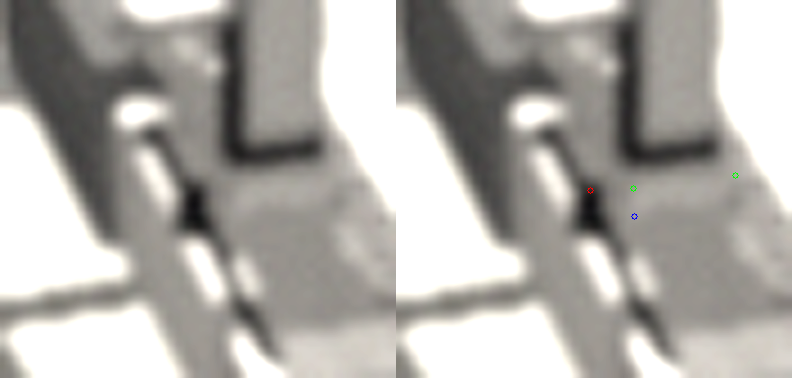

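The sideways load is gone. The red fin marker sits on the fin's top at (590,188), and the tongue's front face (the lighter strip at y of about 185–212) lies between the green and blue predictions. The edge is therefore level with the index to within 1–2 mm, so I'm handing in.

```bash
python3 -c "
from h import *
print(hand_in())"
```

```text
the job is handed in; nothing more can be done
None
```

I handed the job in at about 18 s with the bed flush against the dispenser and the gripper holding the slide with its front edge about level with the index, by my estimate within 2 mm. No verdict came back from the judge.

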